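# Switch on the hardness tester's power box with the red key

### The arm

A 6-joint arm with a two-finger parallel gripper is mounted at the origin on a cart in front of the work surface, level with it; the furniture and walls round the work are solid. World frame = base frame: x ahead of the robot, y to its left, z up, the work surface at z = 0. Lengths are in m, angles in rad, forces in N, time in s.
With the tool pointing down it reaches from about 0.375 to 0.9 m from the base axis. Payload 3.1 kg.
Tool frame: the origin (TCP) lies between the finger pads; the fingertips stand 8 mm ahead of it and the grasp point (between the pads) lies 11 mm behind it; z points along the fingers, y is the line along which they close (so a half turn about z gives the same grasp; the last joint's range is limited). The gripper opens to 87 mm and grips with 3 to 60 N. Pads are 19 mm wide; open, the fingers measure 117 mm over their backs; the gripper's body (75 mm by 190 mm) begins 51 mm behind the grasp point.
Start: joints at [-1.425, 0.527, 1.433, -0, 1.181, -0.178], TCP at [0.199, -0.592, 0.192] pointing down, gripper open.
Joint ranges: [-3.08, 3.08], [-0.75, 2.2], [0.22, 2.44], [-1.43, 4.57], [0, 2.65], [-2.85, 2.85]. Speed limits (rad/s): [2.79, 2.79, 3.14, 3.14, 3.14, 3.14].

### API

Orientations are given as a unit quaternion [x, y, z, w].
In Python, from rig import robot, vision, job gives the robot as it stands.
- The arm moves only by the shell command python3 -m handwheel 'ROWS' [OPENING] [FORCE]. ROWS is JSON, a list of rows, each a list of 4 numbers: the shift along the tool's x, y, z as a fraction of full scale, then the turn about the tool's z as a fraction of full scale. A call has 1 to 20 rows; each row is the pose to reach, as a shift and turn from the pose commanded when the call began, along the tool's axes at that moment, turning the shorter way round; what a row does not reach only later rows make up. Full scale, the value 1, is 300 mm for a shift and 2 pi rad for a turn. A row lasts 1/12 s, in which the tool goes at most 41.7 mm and 7.16 degrees, less where a joint would pass 70% of its speed; a pose out of reach is approached as far as the arm can. A call with a number of a shift or a turn outside -1 to 1 is refused whole. A call with a gripper value outside its range is refused whole. OPENING is the opening in per cent of the stroke, from 0 (shut) to 100 (fully open), set as the call begins (- or left out, the last holds). The fingers move at their own pace and stop on an object; FORCE is the grip in N (left out, the last holds). Time passes only in rows, so rows that repeat a pose let the fingers close. It gives the time, the measured TCP pose, the force, the opening and the grip force at its end, in the units of the state.
- robot.get_obs(): the state, without advancing time (a new reading comes with each control period).
- vision.camera(name): name is "scene" or "top" or "wrist"; returns a dict with "frame" (384x512x3 uint8, red, green, blue), "K" (3x3 intrinsics, pixels), "cam_to_world" (4x4, takes a point from camera to world coordinates); the wrist camera has in their place "hand_eye" (4x4, takes a point from camera to tool coordinates, whose origin is the TCP and whose axes are the flange's). Camera axes: x right, y down, z forward; pixel columns grow to the right and rows downward; lengths in m; the calibration is good to about 2 mm. The wrist camera is an equidistant fisheye: a pixel r from the principal point sees the ray r / f radians off the axis. A picture is of the moment at which its call begins: read the wrist's pose just before it. There is no depth.
- job.hand_in(): hands the job in; it is judged then, once.
Trained networks look in the newest picture that a camera, given by its name, has taken for a name from the list of things; names that differ only in an ending like _2 or _b are one class to them, and where a whole thing is asked for, a point or a joint stands for the part that bears it (a point fixed in the world has none). Each returns a list of dicts, best first, with "conf" (0 to 1); they miss things now and then, are a little off and sometimes report something else, mostly with a low value. They report only what shows in the picture. A call takes as long as a camera call. They do not tell look-alikes from the thing itself.
- vision.look_for(camera, label): "point" ([row, column] in pixels, amid what is visible of it).
- vision.outline_of(camera, label): "mask" (384x512 bool, what is visible of it) and "point" ([row, column] in pixels, amid what is visible of it).
The state is a dict: "time": time; "q": joint angles; "joint_velocities": joint speeds; "joint_torque": joint torques, N m; "position": TCP position; "tool_rot": TCP orientation; "ft_force": force on the tool from outside, world axes, zero at the start; "moment": the same for the moment, N m; "grip_width": finger opening in m; "grip_force": force on a finger pad.
Only numpy, scipy, OpenCV 4.12 (cv2) and the standard library are available. Lean on these libraries where they do the work, as an engineer would, in place of code of your own. Each camera call takes 0.05 s, during which the arm holds its last target. There are 200 camera calls.

### The job

Take the key with the red head out of the wooden key rack, push it fully down into the slot of the key switch on the white power box, and turn it clockwise (seen from above) to the green ON mark, where the switch stops. Let go, leaving the red key in the switch, and leave the blue key standing in the rack.

Things in the scene. Friction and masses are not known exactly. Their poses are not given: they have to be found in the camera images.
- red_key_grip (a point): Centre of the right key's red head, a plate 12 mm thick (x), 38 wide (y), 48 tall; pinch it across x from above. Below: black flange 25 x 42 x 5 mm (underside 29 mm below this point), then steel blade 9 (x) x 24 (y) mm, 30 long, tip tapered to 5 x 18, 59 mm below this point. Stands upright, z up, loose in the rack, flange on its top; lifts straight out. Same after a half turn about z. 60 g.
- blue_key_grip (a point): The same point of the wrong key, alike but with a blue head, standing in the other slot of the same rack (fixed light wooden block 60 x 130 mm, 42 mm tall; its two slots lie 68 mm apart; either key may be in either slot). It stays there.
- keyway (a point): Centre of the slot's mouth, on the axis and flat top of the metal rotor (64 mm across), 56 mm above the bench, on the fixed white power box (110 x 120 x 48 mm). Turns with the rotor: z up, y along the slot. Slot 13.5 (x) x 29 (y) mm, 33 deep; its top 6 mm widen to a 21.5 x 37 mm mouth. A key is fully home with its flange on the rotor's top, the centre of its head 29 mm above this point.
- key_switch (a joint): Rotor angle, rad: 0 off (black pointer line at the white mark), growing clockwise seen from above to a hard stop at 1.05 (60 degrees), on, at the green mark. It may start up to 0.15. Light friction (0.06 N m); stays where left. The key has about 10 degrees of play in the slot, so its head may have to turn 70 degrees or more to bring the rotor to the stop.
Things that resemble listed ones, but are neither listed nor needed, are in the scene too. Of the things that look like the part that bears keyway, the larger one is meant.

How it is judged:
By the outcome, as a careful person would: the job done as asked, in the order asked, and still so for the second after the job is handed in, with the robot touching nothing.
It also fails if it takes over 45 s, if anything falls off the work surface, if the arm or the gripper's body presses on something with over 40 N, if the wrist force passes 120 N, or if a joint passes its speed limit or range.

## Working session

There is one attempt and no reset: what is moved stays moved. The work goes in short steps, Python scripts to look and compute and a shell command to move; the robot and the scene stay as the last step left them, time stands still between calls to the robot, and variables do not carry over. Pictures are saved under pics/ and viewed, at most 10 in all, crops included, and the job is handed in when it is done.

```bash
mkdir -p pics; cat > h.py <<'E'
import numpy as np, cv2
from rig import robot, vision, job
def snap(n,f):
    c=vision.camera(n); cv2.imwrite('pics/'+f,cv2.cvtColor(c['frame'],cv2.COLOR_RGB2BGR)); return c
def ray(c,rc):
    K=c['K'];M=c['cam_to_world'];d=np.array([(rc[1]-K[0,2])/K[0,0],(rc[0]-K[1,2])/K[1,1],1]);d=M[:3,:3]@d
    return M[:3,3],d/np.linalg.norm(d)
def atz(c,rc,z):
    o,d=ray(c,rc);return o+d*(z-o[2])/d[2]
def tri(r1,r2):
    (o1,d1),(o2,d2)=r1,r2
    A=np.c_[d1,-d2];s=np.linalg.lstsq(A,o2-o1,rcond=None)[0]
    a=o1+s[0]*d1;b=o2+s[1]*d2;return (a+b)/2,np.linalg.norm(a-b)
E
python3 - <<'E'
from h import *
np.set_printoptions(precision=4,suppress=True)
C={}
for n in('scene','top'):
    c=C[n]=snap(n,n+'0.png');print(n,c['K'].tolist(),c['cam_to_world'])
    for l in('red_key_grip','blue_key_grip','keyway','key_switch'):
        for r in vision.look_for(n,l)[:4]:print(n,l,r)
a=cv2.imread('pics/scene0.png');print(robot.get_obs())
E
```

```text
scene [[459.3286100794237, 0.0, 244.14560123386892], [0.0, 459.3286100794237, 190.30519295958638], [0.0, 0.0, 1.0]] [[-0.7695 -0.3692  0.5211 -0.0232]
 [-0.6385  0.4282 -0.6395  0.6831]
 [ 0.0129 -0.8248 -0.5652  0.6346]
 [ 0.      0.      0.      1.    ]]
scene red_key_grip {'point': [209.2, 209.4], 'conf': 0.93}
scene blue_key_grip {'point': [223.1, 184.4], 'conf': 0.81}
scene keyway {'point': [142.4, 297.4], 'conf': 0.5}
scene keyway {'point': [181.8, 274.8], 'conf': 0.5}
scene key_switch {'point': [140.4, 297.3], 'conf': 0.5}
scene key_switch {'point': [183.8, 274.1], 'conf': 0.46}
top [[376.275007529342, 0.0, 254.57706081739053], [0.0, 376.275007529342, 189.54288575826013], [0.0, 0.0, 1.0]] [[-0.0043 -0.9753  0.2209  0.3311]
 [-1.      0.0051  0.0028  0.0611]
 [-0.0038 -0.2209 -0.9753  0.9625]
 [ 0.      0.      0.      1.    ]]
top red_key_grip {'point': [202.4, 225.7], 'conf': 0.73}
top blue_key_grip {'point': [198.1, 193.6], 'conf': 0.69}
top keyway {'point': [180.7, 379.2], 'conf': 0.88}
top keyway {'point': [204.9, 303.1], 'conf': 0.82}
top key_switch {'point': [181.2, 377.2], 'conf': 0.6}
top key_switch {'point': [207.9, 305.1], 'conf': 0.51}
{'time': 0.5, 'q': array([-1.4245,  0.5275,  1.4327,  0.    ,  1.1814, -0.1785]), 'joint_velocities': array([ 0.0015, -0.0014, -0.0002, -0.0019, -0.0008,  0.0006]), 'joint_torque': array([ -0.0009, -43.9605, -17.679 ,   0.0632,   0.0515,  -0.    ]), 'position': array([ 0.1995, -0.5923,  0.1916]), 'tool_rot': array([ 0.9868,  0.1617,  0.    , -0.    ]), 'ft_force': array([ 0.7286,  0.2173, -0.8708]), 'moment': array([-0.0615,  0.0109, -0.025 ]), 'grip_force': 0.0, 'grip_width': 0.08691253032682016}
```

View pics/scene0.png

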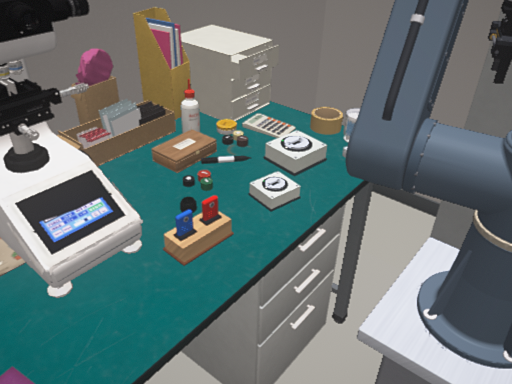

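View pics/top0.png

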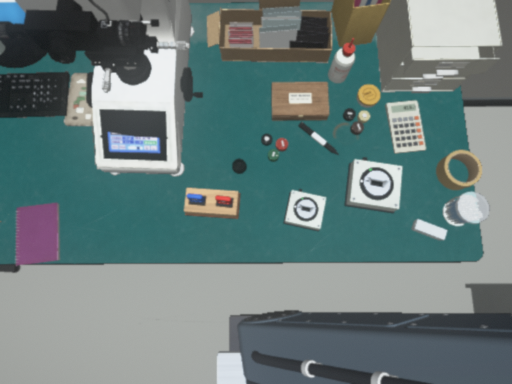

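The scene view shows the rack with the blue key on the left at (223,184) and the red key on the right at (209,209). The larger power box is at scene (143,297) / top (181,378). The smaller box at top (205,304) is the decoy.

```bash
python3 - <<'E'
from h import *
np.set_printoptions(precision=4,suppress=True)
s=vision.camera('scene');t=vision.camera('top')
R={}
for n in('scene','top'):
  for l in('red_key_grip','blue_key_grip','keyway'):
    vision.camera(n)
    for r in vision.outline_of(n,l)[:2]:
        m=r['mask'];print(n,l,r['point'],r['conf'],m.sum(), cv2.minAreaRect(np.argwhere(m)[:,::-1].astype(np.float32)))
for l,a,b in(('red',(209.2,209.4),(202.4,225.7)),('blue',(223.1,184.4),(198.1,193.6)),('keyw',(142.4,297.4),(180.7,379.2)),('small',(181.8,274.8),(204.9,303.1))):
    print(l,tri(ray(s,a),ray(t,b)))
print('rack corners',[atz(t,p,.042)[:2] for p in((188.5,186),(190.5,239.5))], 'box top edge',[atz(t,p,.048)[:2] for p in((160,352),(163,402),(210,401),(206,348))])
f=cv2.cvtColor(t['frame'],cv2.COLOR_RGB2BGR)
a=cv2.resize(f[155:220,345:410],(400,400),interpolation=cv2.INTER_CUBIC);b=cv2.resize(f[170:235,180:245],(400,400),interpolation=cv2.INTER_CUBIC)
cv2.imwrite('pics/z1.png',np.hstack([a,b]))
E
```

```text
scene red_key_grip [209.9, 210.3] 0.88 448 ((208.71646118164062, 210.72653198242188), (27.516008377075195, 20.73838233947754), 79.99201965332031)
scene keyway [142.2, 296.3] 0.84 254 ((296.5, 142.0), (12.0, 23.0), 90.0)
scene keyway [181.3, 276.0] 0.51 171 ((275.0, 183.5), (11.0, 18.0), 90.0)
top red_key_grip [202.6, 223.9] 0.55 158 ((224.00608825683594, 201.4451141357422), (16.896024703979492, 9.938838005065918), 6.340191841125488)
top blue_key_grip [181.2, 377.6] 0.65 532 ((377.0, 183.0), (26.0, 24.0), 0.0)
top blue_key_grip [198.9, 197.3] 0.55 136 ((196.0, 199.5), (9.0, 16.0), 90.0)
top keyway [181.9, 375.2] 0.83 525 ((376.5, 183.0), (24.0, 25.0), 90.0)
top keyway [206.1, 304.6] 0.6 281 ((305.0, 208.5), (17.0, 18.0), 90.0)
red (array([0.507 , 0.1369, 0.0652]), np.float64(0.01027581436047167))
blue (array([0.5119, 0.2107, 0.0722]), np.float64(0.001036821626661291))
keyw (array([ 0.558 , -0.2498,  0.0462]), np.float64(0.004075328944628815))
small (array([ 0.4955, -0.0591,  0.0423]), np.float64(0.009992770913409095))
rack corners [array([0.5432, 0.2359]), array([0.5374, 0.1015])] box top edge [array([ 0.6138, -0.1836]), array([ 0.6052, -0.3094]), array([ 0.4849, -0.296 ]), array([ 0.4955, -0.1664])]
```

View pics/z1.png

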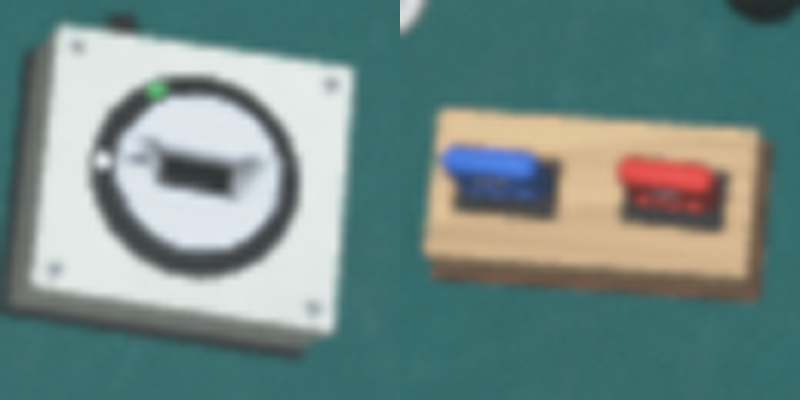

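Rotor centre is at top pixel ≈(183,377), with the white mark to its left (+y) and the slot running roughly along world y. The red key is in the right-hand rack slot and the rack is turned by about 2.5°. I'll move over the switch first and look with the wrist camera.

```bash
python3 -m handwheel '[[0.737,-0.353,0,0],[0.737,-0.353,0,0],[0.737,-0.353,0,0],[0.737,-0.353,0,0],[0.737,-0.353,0,0],[0.737,-0.353,0,0],[0.737,-0.353,0,0]]' 100 && python3 -m handwheel '[[0.737,-0.353,0,-0.192],[0.737,-0.353,0,-0.192],[0.737,-0.353,0,-0.192],[0.737,-0.353,0,-0.192],[0.737,-0.353,0,-0.192],[0.737,-0.353,0,-0.192],[0.737,-0.353,0,-0.192],[0.737,-0.353,0,-0.192],[0.737,-0.353,0,-0.192],[0.737,-0.353,0,-0.192],[0.737,-0.353,0,-0.192],[0.737,-0.353,0,-0.192]]'
cat >> h.py <<'E'
from scipy.spatial.transform import Rotation as Ro
def wsnap(f):
    o=robot.get_obs();c=snap('wrist',f);c['p']=np.array(o['position']);c['R']=Ro.from_quat(o['tool_rot']).as_matrix();c['o']=o;return c
def wray(c,rc):
    K=c['K'];H=c['hand_eye'];u=(rc[1]-K[0,2])/K[0,0];v=(rc[0]-K[1,2])/K[1,1];th=np.hypot(u,v)
    d=np.array([np.sin(th)*u/th,np.sin(th)*v/th,np.cos(th)])
    return c['p']+c['R']@H[:3,3],c['R']@H[:3,:3]@d
def wz(c,rc,z):
    o,d=wray(c,rc);return o+d*(z-o[2])/d[2]
def wproj(c,P):
    H=c['hand_eye'];M=np.eye(4);M[:3,:3]=c['R'];M[:3,3]=c['p'];q=np.linalg.inv(M@H)@np.r_[P,1]
    r=np.hypot(q[0],q[1]);th=np.arctan2(r,q[2]);K=c['K'];return np.array([K[1,2]+K[1,1]*th*q[1]/r,K[0,2]+K[0,0]*th*q[0]/r])
def ortho(c,cx,cy,z,half,n=400):
    "top-down rectified view on plane z: image right=-y, up=+x"
    H=c['hand_eye'];M=np.eye(4);M[:3,:3]=c['R'];M[:3,3]=c['p'];T=np.linalg.inv(M@H)
    j,i=np.meshgrid(np.arange(n),np.arange(n));s=2*half/n
    P=np.stack([cx+half-i*s,cy+half-j*s,np.full(i.shape,z),np.ones(i.shape)],-1)@T.T
    r=np.hypot(P[...,0],P[...,1]);th=np.arctan2(r,P[...,2]);K=c['K']
    return cv2.remap(cv2.cvtColor(c['frame'],cv2.COLOR_RGB2BGR),(K[0,2]+K[0,0]*th*P[...,0]/r).astype('f4'),(K[1,2]+K[1,1]*th*P[...,1]/r).astype('f4'),cv2.INTER_CUBIC)
E
python3 - <<'E'
from h import *
np.set_printoptions(precision=4,suppress=True)
c=wsnap('w1.png');o=c['o'];print(o['position'],c['R'],o['q'],o['ft_force']);print(c['K'],c['hand_eye'])
for r in vision.look_for('wrist','keyway'):print(r,wz(c,r['point'],.056))
cv2.imwrite('pics/o1.png',np.hstack([cv2.resize(ortho(c,.555,-.243,.056,.06),(400,400)),cv2.resize(c['frame'][...,::-1],(400,300),interpolation=cv2.INTER_AREA).repeat(1,0) if 0 else cv2.copyMakeBorder(cv2.resize(c['frame'][...,::-1],(400,300)),0,100,0,0,0)]))
E
```

```text
time: 1.78
position: [0.3792, -0.4155, 0.1917]
tool_rot: [0.986, 0.165, 0.001, -0.002]
ft_force: [-0.4, -1.2, -1.1]
grip_width: 0.0867
grip_force: 0.0
time: 2.78
position: [0.5509, -0.2508, 0.1916]
tool_rot: [0.722, 0.692, -0.0, 0.0]
ft_force: [0.3, -0.4, -0.5]
grip_width: 0.0872
grip_force: 0.0
[ 0.5509 -0.2508  0.1916] [[ 0.0421  0.9991 -0.    ]
 [ 0.9991 -0.0421 -0.0001]
 [-0.0001 -0.     -1.    ]] [-0.6116  0.5008  1.484  -0.0001  1.1568 -0.5695] [ 0.2872 -0.3708 -0.5176]
[[297.3186   0.     249.8235]
 [  0.     297.3186 194.2674]
 [  0.       0.       1.    ]] [[-0.0003 -0.9593 -0.2823  0.0769]
 [ 1.     -0.0003  0.0001 -0.0005]
 [-0.0002 -0.2823  0.9593 -0.1929]
 [ 0.      0.      0.      1.    ]]
{'point': [20.8, 190.3], 'conf': 0.85} [ 0.4923 -0.068   0.056 ]
{'point': [165.3, 250.4], 'conf': 0.74} [ 0.5516 -0.2367  0.056 ]
```

View pics/o1.png

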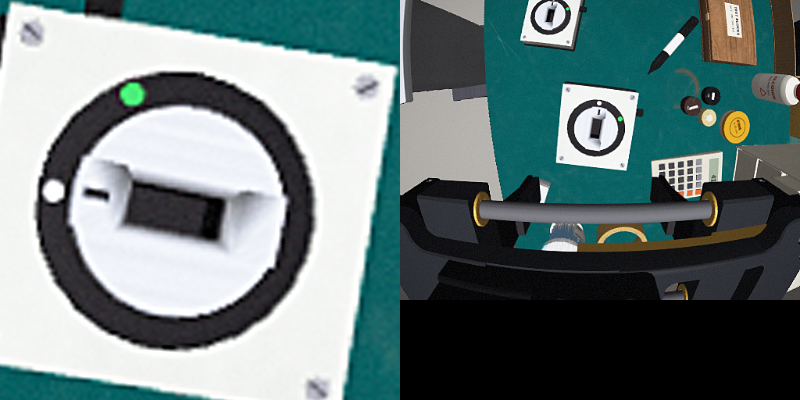

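In the rectified view (0.3 mm/px) the rotor centre is at (178,210), so world ≈(0.552,−0.236). That agrees with the detector. The slot heading is about 80° (10° clockwise from +y), and the small decoy sits further left. Next is the rack.

```bash
python3 -m handwheel '[[1,-0.187,0,0],[1,-0.187,0,0],[1,-0.187,0,0],[1,-0.187,0,0],[1,-0.187,0,0],[1,-0.187,0,0],[1,-0.187,0,0],[1,-0.187,0,0],[1,-0.187,0,0],[1,-0.187,0,0]]'
python3 - <<'E'
from h import *
np.set_printoptions(precision=4,suppress=True)
c=wsnap('w2.png');o=c['o'];print(o['position'],c['R'][:,:2].T)
r=vision.look_for('wrist','red_key_grip');b=vision.look_for('wrist','blue_key_grip');k=vision.look_for('wrist','keyway');print(r,b,k)
t=vision.camera('top');rt=vision.look_for('top','red_key_grip')
for x in rt[:1]:print(x,tri(wray(c,r[0]['point']),ray(t,x['point'])))
s=vision.camera('scene');rs=vision.look_for('scene','red_key_grip');rb=vision.look_for('scene','blue_key_grip')
print(rs[:1],tri(wray(c,r[0]['point']),ray(s,rs[0]['point'])))
if b and rb: print('blue',tri(wray(c,b[0]['point']),ray(s,rb[0]['point'])))
p=r[0]['point'];print(wz(c,p,.071),wz(c,p,.095))
hsv=cv2.cvtColor(c['frame'],cv2.COLOR_RGB2HSV);m=((hsv[...,0]<8)|(hsv[...,0]>172))&(hsv[...,1]>150)&(hsv[...,2]>80)
P=wz(c,p,.095);im=ortho(c,P[0],P[1]+.02,.095,.06)
cv2.imwrite('pics/o2.png',np.hstack([im,ortho(c,P[0],P[1]+.02,.042,.06)]))
c1,d1=wray(c,p);print('cam',c1)
# keyway height check: first wrist view (keyway px) with top view
E
```

```text
time: 3.72
position: [0.5069, 0.0519, 0.1919]
tool_rot: [0.721, 0.693, 0.0, 0.001]
ft_force: [-0.2, -0.7, 0.3]
grip_width: 0.0867
grip_force: 0.0
[0.5069 0.0519 0.1919] [[ 0.0383  0.9993 -0.0006]
 [ 0.9993 -0.0383  0.0008]]
[{'point': [96.4, 246.4], 'conf': 0.94}] [{'point': [37.1, 251.4], 'conf': 0.93}] [{'point': [252.9, 240.5], 'conf': 0.57}]
[{'point': [211.3, 211.8], 'conf': 0.73}] (array([0.5052, 0.1415, 0.0646]), np.float64(0.0033735288780312313))
[0.5065 0.1424 0.071 ] [0.5067 0.1414 0.095 ]
cam [0.5092 0.129  0.3847]
```

View pics/o2.png

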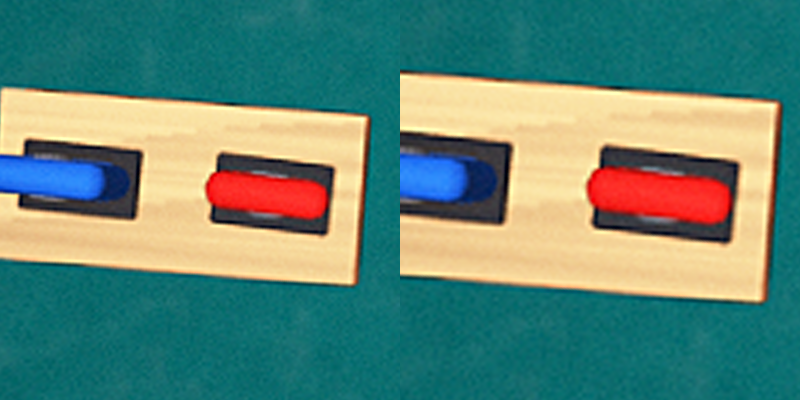

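Key head and flange are centred at about (0.508,0.1415), turned about 6° clockwise. The tri height of 0.065 is consistent with 0.071, and the blue key is 68 mm away in +y as stated. I'll go down and grip.

```bash
python3 -m handwheel '[[0.299,-0.008,0,0.0105],[0.299,-0.008,0,0.0105],[0.299,-0.008,0,0.0105],[0.299,-0.008,0.1,0.0105],[0.299,-0.008,0.2,0.0105],[0.299,-0.008,0.3,0.0105],[0.299,-0.008,0.38,0.0105],[0.299,-0.008,0.433,0.0105],[0.299,-0.008,0.433,0.0105],[0.299,-0.008,0.433,0.0105]]' && python3 -m handwheel '[[0,0,0,0],[0,0,0,0],[0,0,0,0],[0,0,0,0],[0,0,0,0],[0,0,0,0],[0,0,0,0],[0,0,0,0]]' 0 45
```

```text
time: 5.0
position: [0.5075, 0.1408, 0.0611]
tool_rot: [0.744, 0.669, -0.001, -0.001]
ft_force: [-0.1, -0.4, 1.1]
grip_width: 0.0874
grip_force: 0.0
time: 5.67
position: [0.508, 0.1413, 0.0619]
tool_rot: [0.743, 0.669, 0.0, 0.0]
ft_force: [-0.2, 0.5, -0.1]
grip_width: 0.0418
grip_force: 0.0
```

Still closing.

```bash
python3 -m handwheel '[[0,0,0,0],[0,0,0,0],[0,0,0,0],[0,0,0,0],[0,0,0,0],[0,0,0,0],[0,0,0,0],[0,0,0,0]]'
```

```text
time: 6.33
position: [0.5079, 0.1413, 0.0617]
tool_rot: [0.743, 0.669, -0.0, -0.0]
ft_force: [0.0, 0.2, -0.1]
grip_width: 0.0103
grip_force: 45.0
```

```bash
python3 -m handwheel '[[0,0,-0.1,0],[0,0,-0.2,0],[0,0,-0.3,0],[0,0,-0.4,0],[-0.14,0.05,-0.4,0],[-0.28,0.1,-0.4,0],[-0.42,0.14,-0.4,0],[-0.56,0.18,-0.4,0],[-0.7,0.22,-0.4,0],[-0.84,0.26,-0.4,0],[-0.95,0.277,-0.4,0.011],[-1,0.277,-0.4,0.011],[-1,0.277,-0.4,0.011]]' && python3 -m handwheel '[[-0.1,0,0,0],[-0.18,0,0,0],[-0.233,0,0,0],[-0.233,0,0,0],[-0.233,0,0,0],[-0.233,0,0,0]]'
python3 - <<'E'
from h import *
np.set_printoptions(precision=4,suppress=True)
c=wsnap('w3.png');o=c['o'];print(o['position'],c['R'][:,:2].T,o['grip_width'])
for l in('keyway','red_key_grip'):
  for r in vision.look_for('wrist',l):print(l,r,wz(c,r['point'],.056))
cx,cy=.552,-.236
cv2.imwrite('pics/o3.png',np.hstack([ortho(c,cx,cy,.056,.06),ortho(c,o['position'][0],o['position'][1],o['position'][2]-.05,.06)]))
E
```

```text
time: 7.42
position: [0.5593, -0.1713, 0.1815]
tool_rot: [0.768, 0.641, -0.0, 0.001]
ft_force: [-0.3, 0.9, -1.4]
grip_width: 0.0099
grip_force: 45.0
time: 7.92
position: [0.5465, -0.233, 0.1815]
tool_rot: [0.766, 0.643, 0.0, -0.001]
ft_force: [-0.5, 0.7, -0.2]
grip_width: 0.0101
grip_force: 45.0
[ 0.5465 -0.233   0.1815] [[ 0.1732  0.9849  0.0014]
 [ 0.9849 -0.1732 -0.0012]] 0.010136532705095572
keyway {'point': [42.4, 172.8], 'conf': 0.93} [ 0.491  -0.0672  0.056 ]
keyway {'point': [174.1, 259.9], 'conf': 0.79} [ 0.5579 -0.2284  0.056 ]
red_key_grip {'point': [214.8, 248.6], 'conf': 0.8} [ 0.5374 -0.273   0.056 ]
```

View pics/o3.png

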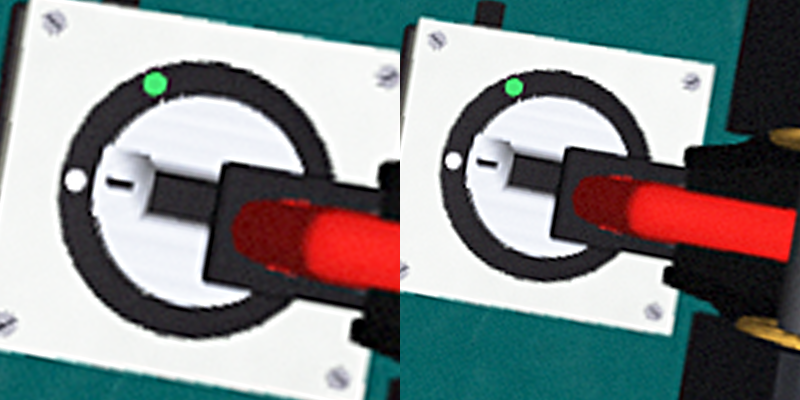

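Rotor centre reads (0.5517,−0.2355), consistent with the first look. The held flange is centred at (0.5463,−0.2337), parallel to the slot. I'll align and go down until the tip is just past the slot's mouth.

```bash
python3 -m handwheel '[[-0.0035,0.019,0,0.003],[-0.0035,0.019,0.05,0.003],[-0.0035,0.019,0.12,0.003],[-0.0035,0.019,0.18,0.003],[-0.0035,0.019,0.22,0.003],[-0.0035,0.019,0.25,0.003],[-0.0035,0.019,0.267,0.003],[-0.0035,0.019,0.267,0.003],[-0.0035,0.019,0.267,0.003]]' && python3 -m handwheel '[[0,0,0.01,0],[0,0,0.02,0],[0,0,0.03,0],[0,0,0.03,0]]'
```

```text
time: 8.82
position: [0.5527, -0.2368, 0.1019]
tool_rot: [0.772, 0.635, 0.0, 0.0]
ft_force: [0.4, 0.8, 0.1]
grip_width: 0.0102
grip_force: 45.0
time: 9.15
position: [0.5519, -0.2365, 0.0923]
tool_rot: [0.772, 0.635, -0.0, -0.0]
ft_force: [0.5, -0.5, -1.8]
grip_width: 0.0103
grip_force: 45.0
```

The tip is 14 mm in with almost no force. I'll continue down.

```bash
python3 -m handwheel '[[0,0,0.01,0],[0,0,0.02,0],[0,0,0.03,0],[0,0,0.04,0],[0,0,0.045,0],[0,0,0.045,0]]' && python3 -m handwheel '[[0,0,0.004,0],[0,0,0.008,0],[0,0,0.012,0],[0,0,0.012,0],[0,0,0.012,0]]'
```

```text
time: 9.65
position: [0.5519, -0.2365, 0.0786]
tool_rot: [0.772, 0.635, -0.0, -0.001]
ft_force: [0.3, 0.0, -0.7]
grip_width: 0.0103
grip_force: 45.0
time: 10.07
position: [0.5524, -0.2368, 0.0757]
tool_rot: [0.772, 0.635, 0.0, 0.0]
ft_force: [0.1, -0.6, -1.0]
grip_width: 0.0104
grip_force: 45.0
```

```bash
python3 -m handwheel '[[0,0,0.003,0],[0,0,0.006,0],[0,0,0.006,0],[0,0,0.006,0]]' && python3 -m handwheel '[[0,0,0.003,0],[0,0,0.003,0],[0,0,0.003,0]]'
```

```text
time: 10.4
position: [0.553, -0.237, 0.0755]
tool_rot: [0.772, 0.635, 0.0, 0.001]
ft_force: [-1.4, 0.0, 8.2]
grip_width: 0.0103
grip_force: 45.0
time: 10.65
position: [0.5531, -0.2371, 0.0754]
tool_rot: [0.772, 0.636, 0.0, 0.001]
ft_force: [-1.5, 1.3, 12.4]
grip_width: 0.0107
grip_force: 45.0
```

The flange is seated: contact at z 0.0755, where 0.076 was expected. Now I'll turn clockwise.

```bash
python3 -m handwheel '[[0,0,-0.004,0.014],[0,0,-0.004,0.028],[0,0,-0.004,0.042],[0,0,-0.004,0.056],[0,0,-0.004,0.07],[0,0,-0.004,0.084],[0,0,-0.004,0.098],[0,0,-0.004,0.112],[0,0,-0.004,0.126],[0,0,-0.004,0.14],[0,0,-0.004,0.154],[0,0,-0.004,0.165],[0,0,-0.004,0.165],[0,0,-0.004,0.165]]'; python3 -c "
from h import *
o=robot.get_obs();print(o['moment'],o['ft_force'],o['q'])"
```

```text
time: 11.82
position: [0.5522, -0.2365, 0.0755]
tool_rot: [0.986, 0.169, 0.0, 0.0]
ft_force: [-2.1, 1.2, 7.4]
grip_width: 0.0106
grip_force: 45.0
[ 0.33033928  0.3720416  -0.0024589 ] [-2.11868396  1.22407288  7.3699012 ] [-5.90536906e-01  6.44979482e-01  1.59390501e+00  4.97980798e-05
  9.02611966e-01  6.39671268e-01]
```

```bash
M='from h import *;o=robot.get_obs();print(o["moment"].round(3))'
python3 -m handwheel '[[0,0,0,0.01],[0,0,0,0.02],[0,0,0,0.02]]'; python3 -c "$M"
python3 -m handwheel '[[0,0,0,0.007],[0,0,0,0.014],[0,0,0,0.014],[0,0,0,0.014]]'; python3 -c "$M"
python3 - <<'E'
from h import *
c=wsnap('w4.png')
s=vision.camera('scene')['frame'][...,::-1]
cv2.imwrite('pics/o4.png',np.hstack([ortho(c,.552,-.236,.056,.06),cv2.resize(s[110:180,262:332],(400,400),interpolation=cv2.INTER_CUBIC)]))
E
```

```text
time: 12.07
position: [0.5522, -0.2364, 0.0755]
tool_rot: [0.994, 0.106, 0.0, -0.0]
ft_force: [-2.2, 1.8, 8.6]
grip_width: 0.0102
grip_force: 45.0
[0.343 0.394 0.033]
time: 12.4
position: [0.5522, -0.2363, 0.0755]
tool_rot: [0.998, 0.064, 0.0, -0.0]
ft_force: [-1.2, 2.0, 7.4]
grip_width: 0.0103
grip_force: 45.1
[0.471 0.331 0.109]
```

View pics/o4.png

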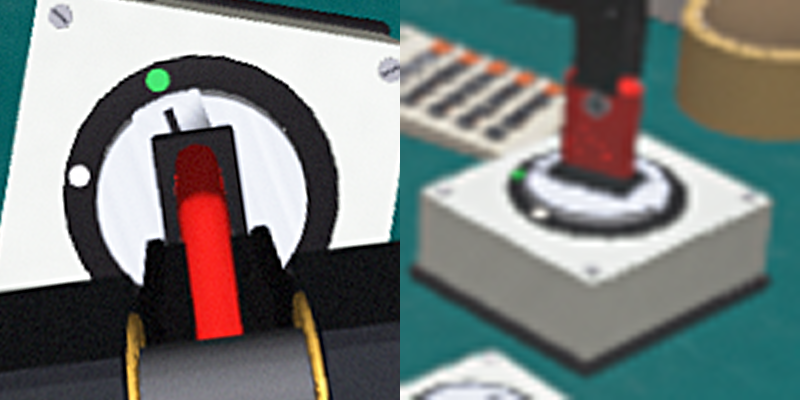

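The pointer (170,120) is almost in line with the green mark (157,80) about the centre (200,199). I'll push a little further, to the hard stop.

```bash
M='from h import *;o=robot.get_obs();print(o["moment"].round(3))'
python3 -m handwheel '[[0,0,0,0.005],[0,0,0,0.01],[0,0,0,0.01],[0,0,0,0.01]]'; python3 -c "$M"
python3 -m handwheel '[[0,0,0,0.005],[0,0,0,0.01],[0,0,0,0.01],[0,0,0,0.01]]'; python3 -c "$M"
```

```text
time: 12.83
position: [0.5521, -0.2362, 0.0755]
tool_rot: [0.999, 0.033, -0.0, -0.0]
ft_force: [-1.9, 2.3, 9.0]
grip_width: 0.0103
grip_force: 46.0
[0.477 0.308 0.425]
time: 13.17
position: [0.5521, -0.2362, 0.0755]
tool_rot: [1.0, 0.002, -0.0, 0.0]
ft_force: [-1.2, 2.8, 7.8]
grip_width: 0.0104
grip_force: 47.5
[0.52  0.308 0.67 ]
```

The hard stop is reached, with moment up to 0.67 N m. I'll unwind the twist, release and retreat.

```bash
M='from h import *;o=robot.get_obs();print(o["moment"].round(3))'
python3 -m handwheel '[[0,0,-0.002,-0.008],[0,0,-0.003,-0.015],[0,0,-0.003,-0.015]]'; python3 -c "$M"
python3 -m handwheel '[[0,0,0,0],[0,0,0,0],[0,0,0,0],[0,0,0,0],[0,0,0,0],[0,0,0,0],[0,0,0,0],[0,0,0,0]]' 60
python3 -m handwheel '[[0,0,-0.04,0],[0,0,-0.1,0],[0,0,-0.2,0],[0,0,-0.3,0],[0,0,-0.4,0],[0,0,-0.5,0],[0,0,-0.5,0],[0,0,-0.5,0]]'
python3 - <<'E'
from h import *
c=wsnap('w5.png')
s=vision.camera('scene')['frame'][...,::-1]
cv2.imwrite('pics/o5.png',np.hstack([ortho(c,.552,-.236,.056,.06),cv2.resize(s[120:270,150:340],(400,316),interpolation=cv2.INTER_CUBIC).copy() if 0 else cv2.resize(s[105:275,160:330],(400,400),interpolation=cv2.INTER_CUBIC)]))
E
```

```text
time: 13.42
position: [0.552, -0.2362, 0.0756]
tool_rot: [0.999, 0.049, -0.0, -0.0]
ft_force: [-1.3, 1.2, 4.3]
grip_width: 0.0101
grip_force: 45.3
[0.388 0.187 0.271]
time: 14.08
position: [0.5522, -0.2367, 0.0748]
tool_rot: [0.999, 0.048, -0.0, -0.0]
ft_force: [-0.7, -0.2, 0.1]
grip_width: 0.0504
grip_force: 0.0
time: 14.75
position: [0.5536, -0.2375, 0.2283]
tool_rot: [0.999, 0.048, 0.003, 0.002]
ft_force: [0.4, -0.0, -0.4]
grip_width: 0.0523
grip_force: 0.0
```

View pics/o5.png

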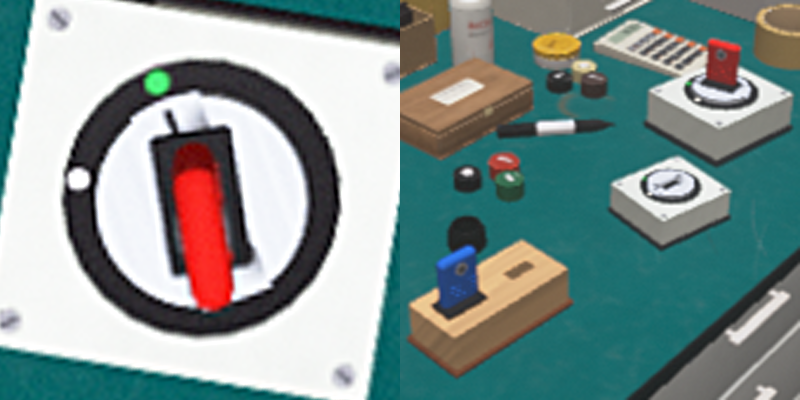

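The red key stands seated in the switch, with the pointer (171,121) in line with the green mark (157,83). The blue key is upright in the rack and the gripper is clear.

```bash
python3 -c "
from rig import job
print(job.hand_in())"
```

```text
the job is handed in; nothing more can be done
None
```

The job is handed in: the red key is fully home in the larger power box's switch and turned clockwise to the green ON stop, the gripper has let go, and the blue key still stands in the rack (about 15 s used; no verdict was returned).

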